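Right the domed gas bottle in its cup and put it away in the rack

TASK

The round-bottomed gas bottle has keeled over in its blue cup stand. Push it back up so that it stands straight in the cup, and nudge the two brown tins in the rack apart until there is room for the stand; then slide the stand across the bench in between the tins, right back to the rear rail of the rack, with the bottle still standing straight in it. Do not lift the stand and do not knock anything over.

Things in the scene. Friction and masses are not known exactly. Their poses are not given: they have to be found in the camera images.
- gas_bottle: Slim green bottle, aluminium band, brass valve, black cap, 0.4 kg. Origin: centre of its domed end (radius 28 mm); z runs to the valve. Straight wall, 56 mm diameter, z 0 to 94 mm; valve radius at most 13 mm, top at z 135 mm. Leans 0.42 rad at first, towards the robot or a side. The dome turns in the cup like a stiff ball joint (about 1 N at the shoulder) and stays where it is left.
- stand: Blue cup stand with a smooth black-lined dish, loose on the bench, 0.6 kg. Round body 76 mm across, rim 26 mm high; origin at the centre of its underside. Its handle runs out along its own -x: a bar 14 mm wide, 10 to 22 mm above the bench, ending in a 22 mm round eye, far end 108 mm from the origin.
- stand_seat (a point): Point in the stand, 34 mm above its underside on its axis, where the centre of the bottle's dome rests when the bottle is seated.
- stand_grip (a point): Point on the stand's handle, 85 mm out from the stand's axis and 16 mm above the bench, where the 14 mm wide bar can be gripped across.
- rack: Plywood rack fixed to the bench, open in front: rear rail and two end cheeks, 42 mm high, 12 mm thick, no floor. Origin on the bench at the middle of the rail's front face; x points to the back, y to the left along the rail. Inside 327 mm wide (y -163.5 to 163.5 mm); cheeks reach to x = -112 mm.
- tin_left: The left brown round tin with a pale lid in the rack, 76 mm diameter, 64 mm high, 0.2 kg; origin at the centre of its underside. The jar stands to its left.
- tin_right: The right brown round tin with a pale lid in the rack, 76 mm diameter, 64 mm high, 0.2 kg; origin at the centre of its underside. Only the rack's cheek is to its right.
- jar_2: Glass jar of screws, 71 mm diameter, 101 mm high, 0.42 kg, left end of the row; origin at the centre of its underside. With everything pushed outwards the gap between the tins becomes about 104 mm.
- bottle_shoulder (a point): On the bottle's axis at its shoulder, 92 mm from the dome's centre.

How it is judged:
By the outcome, as a careful person would: the job done as asked, in the order asked, and still so for the second after the job is handed in, with the robot touching nothing.
It also fails if it takes over 61 s, if anything falls off the work surface, if the arm or the gripper's body presses on something with over 40 N, if the wrist force passes 120 N, or if a joint passes its speed limit or range.

ROBOT

A 6-joint arm with a two-finger parallel gripper is mounted at the origin on a cart in front of the work surface, level with it; the furniture and walls round the work are solid. World frame = base frame: x ahead of the robot, y to its left, z up, the work surface at z = 0. Lengths are in mm, angles in rad, forces in N, time in s.
With the tool pointing down it reaches from about 350 to 875 mm from the base axis. Payload 4.2 kg.
Tool frame: the origin (TCP) lies between the finger pads; the fingertips stand 17 mm ahead of it and the grasp point (between the pads) lies 2 mm behind it; z points along the fingers, y is the line along which they close (so a half turn about z gives the same grasp; the last joint's range is limited). The gripper opens to 85 mm and grips with 20 to 120 N. Pads are 22 mm wide; open, the fingers measure 114 mm over their backs; the gripper's body (76 mm by 85 mm) begins 54 mm behind the grasp point. The pads swing forward as they close: fully open they stand 13 mm farther back than shut.
Start: joints at [1.423, 0.385, 0.008, 0, -1.194, -0.259], TCP at [247.262, 573.987, 248.312] pointing down, gripper open.
Joint ranges: [-3.14, 3.14], [-1.21, 2.06], [-1.07, 1.41], [-3.16, 2.05], [-2.99, -0.16], [-3.1, 3.1]. Speed limits (rad/s): [2.79, 2.79, 3.14, 3.14, 3.14, 3.14].

INTERFACE

Orientations are given as a unit quaternion [x, y, z, w].
In Python, from bench import arm, get_image, get_calibration, read_state gives the robot as it stands (arm), with the cameras as plain functions and the readings as plain functions.
- The arm moves only by the tool jog_arm, called as a command line: name --argument value ..., lists and objects as JSON in quotes. Schema: {"type":"object","properties":{"steps":{"type":"array","items":{"type":"array","items":{"type":"array","items":{"type":"number"},"minItems":6,"maxItems":6},"minItems":1,"maxItems":10},"minItems":1,"maxItems":1},"aperture":{"type":"number"},"only":{"type":"string"},"quiet":{"type":"boolean"},"lines":{"type":"string"}},"required":["steps"],"additionalProperties":false}. steps is a list that holds a single list of rows (three levels of brackets), with 1 to 10 rows, each of 6 numbers: dx, dy, dz in normalised numbers (1 is 500 mm), then a rotation vector rx, ry, rz in fractions of the full range, 1 being 2 pi rad; each row is the pose to reach, as a shift and turn from the pose commanded when the call began, along the tool's axes at that moment; what a row does not reach only later rows make up. A row lasts 1/10 s, in which the tool goes at most 50 mm and 0.15 rad, less where a joint would pass 70% of its speed; a pose out of reach is approached as far as the arm can. aperture is the finger opening in mm, set as the call begins (left out keeps the last). The fingers move at their own pace and stop on an object; the grip force is fixed at half the most. Time passes only in rows, so rows that do not move let the fingers close. The tool returns the time, the measured TCP pose, the force, the opening and the grip force at its end. only (a regular expression) keeps the lines of the reply that match it, lines (a string "A,B") keeps lines A to B, and quiet returns only ok. A shift or turn number past 1, either way, is cut back to 1. Input that does not fit is refused with a message, and nothing moves.
- read_state(): the state, without advancing time (a new reading comes with each control period).
- get_image(name): name is "scene" or "top" or "wrist"; returns the picture (384x512x3 uint8, blue, green, red); there is no depth.
- get_calibration(name): a dict with "K" (3x3 intrinsics, pixels), "rvec" (rotation vector, rad) and "tvec" (3), from world to camera coordinates, as OpenCV has them. Camera axes: x right, y down, z forward; pixel columns grow to the right and rows downward; lengths in mm; the calibration is good to about 2 mm. A picture is of the moment at which its call begins: read the wrist's pose just before it. get_calibration takes no time and is no camera call; for the wrist camera it gives the pose at the moment of the call.
- arm.job_done(): hands the job in; it is judged then, once.
The state is a dict: "clock": time; "joints": joint angles; "joint_vel": joint speeds; "joint_efforts": joint torques, N m; "position": TCP position; "ee_rot": TCP orientation; "contact_force": force on the tool from outside, world axes, zero at the start; "wrist_torque": the same for the moment, N m; "gripper_width": finger opening in mm; "grasp_force": force on a finger pad.
Only numpy, scipy, OpenCV 4.12 (cv2) and the standard library are available. Lean on these libraries where they do the work, as an engineer would, in place of code of your own. Each camera call takes 0.05 s, during which the arm holds its last target. There are 200 camera calls.

## Working session

There is one attempt and no reset: what is moved stays moved. The work goes in short steps, Python scripts to look and compute and a tool call to move; the robot and the scene stay as the last step left them, time stands still between calls to the robot, and variables do not carry over. Pictures are saved under pics/ and viewed, at most 10 in all, crops included, and the job is handed in when it is done.

```bash
ls; mkdir -p pics
```

Run:
```python
from bench import arm, get_image, get_calibration, read_state
import cv2
for n in("scene","top"):
    cv2.imwrite(f"pics/{n}0.png",get_image(n)); c=get_calibration(n); print(n,c)
print(read_state())
```

```text
bench.py
pics
scene {'K': array([[378.9428398 ,   0.        , 247.82989094],
       [  0.        , 378.9428398 , 187.31061534],
       [  0.        ,   0.        ,   1.        ]]), 'rvec': array([ 1.98974233, -0.74278575,  0.41676556]), 'tvec': array([-319.00775588,  336.22395449,  466.14979383])}
top {'K': array([[482.77425836,   0.        , 258.29234874],
       [  0.        , 482.77425836, 190.5194643 ],
       [  0.        ,   0.        ,   1.        ]]), 'rvec': array([ 2.11599197, -2.09457518,  0.23926396]), 'tvec': array([162.59169401, 602.28342273, 808.19905165])}
{'clock': 0.1, 'joints': array([ 1.42258651e+00,  3.85463209e-01,  6.76910788e-03, -4.35087307e-04,
       -1.19402562e+00, -2.58607273e-01]), 'joint_vel': array([ 0.00076089, -0.00160947,  0.00409332,  0.0015082 , -0.00089986,
        0.00096012]), 'joint_efforts': array([-7.58285187e-04, -3.93318772e+01,  1.88930279e+01,  4.19797495e+00,
       -2.58542052e-03,  5.78344029e-06]), 'position': array([247.0894795 , 573.54558481, 247.34346219]), 'ee_rot': array([ 9.79367029e-01, -2.02087249e-01, -1.48841944e-04,  9.71390617e-04]), 'contact_force': array([-0.79090537, -0.27461475, -0.04601903]), 'wrist_torque': array([ 0.00185322, -0.05828347,  0.0628258 ]), 'grasp_force': 0.0, 'gripper_width': 85.14125158065278}
```

View pics/scene0.png

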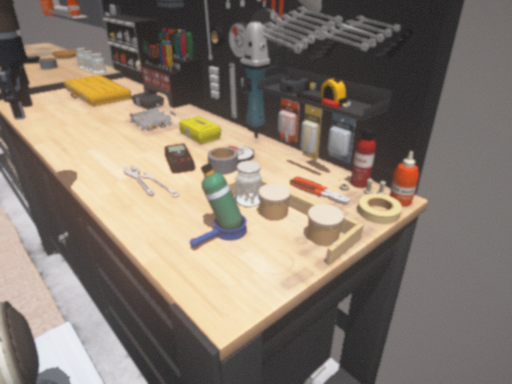

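View pics/top0.png

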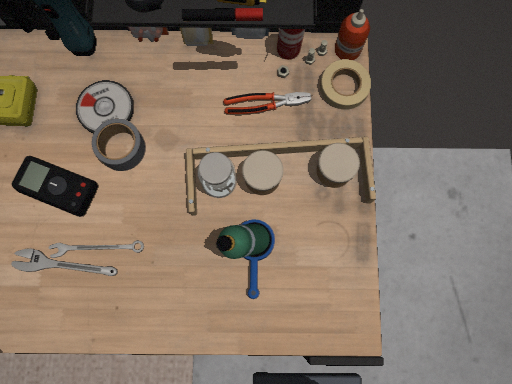

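The top view shows the stand's ring at about (256,240), its handle eye at (253,294) and the bottle leaning left (+y), with its cap at (224,243). The tin lids are at (262,172) and (339,163), the jar is at (215,170), and the rail runs from (187,152) to (368,142). Next I'll measure these with circles and masks.

Create h.py:
```python
import cv2, numpy as np
from bench import arm, get_image, get_calibration, read_state
from scipy.spatial.transform import Rotation as R
def ray(n,uv):
    c=get_calibration(n); Rm=cv2.Rodrigues(c["rvec"])[0]
    d=Rm.T@np.linalg.inv(c["K"])@np.array([*uv,1.]); o=-Rm.T@c["tvec"]
    return o,d/np.linalg.norm(d)
def plane(n,uv,z):
    o,d=ray(n,uv); return o+d*(z-o[2])/d[2]
def sphere(n,uv,c,r):   # ray points at distance r from c
    o,d=ray(n,uv); b=d@(o-c); q=b*b-((o-c)@(o-c)-r*r)
    return [o+d*(-b+s*np.sqrt(max(q,0))) for s in(-1,1)],q
def proj(n,p):
    c=get_calibration(n); return cv2.projectPoints(np.array(p,float).reshape(-1,3),c["rvec"],c["tvec"],c["K"],None)[0].reshape(-1,2)
def blue(im):
    h=cv2.cvtColor(im,cv2.COLOR_BGR2HSV); return cv2.inRange(h,(108,120,50),(128,255,255))
```

Run:
```python
from h import *
im=cv2.imread("pics/top0.png")
crop=im[125:310,175:385]
big=cv2.resize(crop,None,fx=3.2,fy=3.2,interpolation=cv2.INTER_CUBIC)
g=cv2.cvtColor(big,cv2.COLOR_BGR2GRAY)
c=cv2.HoughCircles(g,cv2.HOUGH_GRADIENT,1.5,60,param1=120,param2=45,minRadius=45,maxRadius=80)
for x,y,r in (c[0] if c is not None else []):
    u=(x+.5)/3.2-.5+175; v=(y+.5)/3.2-.5+125
    print(np.round([u,v,r/3.2],1),[np.round(plane("top",(u,v),z)[:2],1) for z in(26,64,101)])
    cv2.circle(big,(int(x),int(y)),int(r),(0,0,255),1)
m=blue(im); cs=max(cv2.findContours(m,0,1)[0],key=cv2.contourArea)
print("blue",cv2.boundingRect(cs),cv2.contourArea(cs))
cv2.drawContours(big,[((cs-[175,125])*3.2+1).astype(int)],-1,(255,0,255),1)
cv2.imwrite("pics/crop0.png",big)
```

```text
[262.5 169.4  20. ] [array([651.5, 160.8]), array([641.1, 161.3]), array([631. , 161.7])]
[339.  161.   20.6] [array([669.9,  13.7]), array([658.8,  20.3]), array([647.9,  26.9])]
[214.7 168.5  16.5] [array([652.3, 252.6]), array([641.9, 249.1]), array([631.8, 245.7])]
[234.4 241.6  16.9] [array([512.2, 211.9]), array([507.8, 210.2]), array([503.4, 208.5])]
[254.1 238.8  16.9] [array([517.8, 175.5]), array([513.1, 175.3]), array([508.6, 175.1])]
blue (243, 220, 31, 79) 324.0
```

View pics/crop0.png

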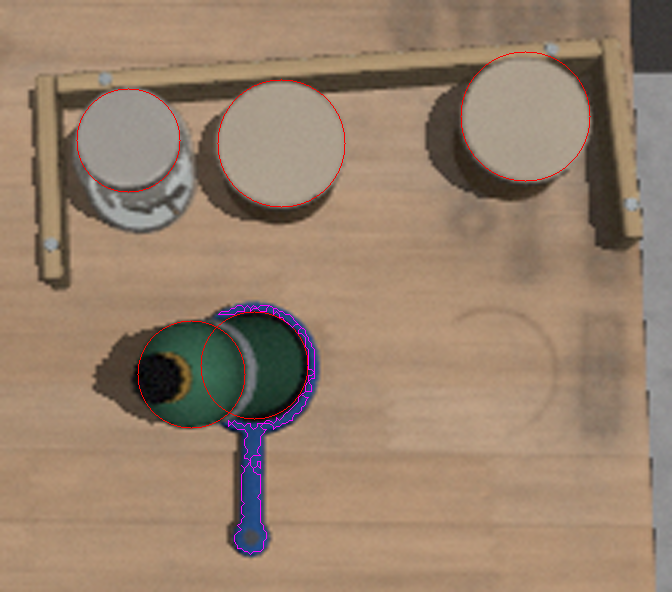

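The crop shows the rim circle centred at about (253,368) with radius 65, the eye at (250,538) and the cap at about (158,377). The inner rail edge runs from about (62,91) to (597,57). Now to turn these into world positions.

Run:
```python
from h import *
f=lambda x,y:((x+.5)/3.2-.5+175,(y+.5)/3.2-.5+125)
S=plane("top",f(253,368),26); E=plane("top",f(250,539),22)
print("cam",ray("top",(0,0))[0],"stand",S,"eye",E,"dist(97?)",np.linalg.norm((E-S)[:2]))
print("handle dir",np.degrees(np.arctan2(*(S-E)[[1,0]])))
L=plane("top",f(62,91),42);Rr=plane("top",f(597,57),42)
print("rail",L,Rr,"width(327?)",np.linalg.norm(L-Rr)); yv=(L-Rr)/np.linalg.norm(L-Rr); xv=np.array([yv[1],-yv[0],0]); O=(L+Rr)/2
print("yaw",np.degrees(np.arctan2(xv[1],xv[0])))
for n,p in(("tl",(641.1,161.3,0)),("tr",(658.8,20.3,0)),("jar",(631.8,245.7,0)),("stand",S),("cfl",plane("top",f(64,280),42)),("cfr",plane("top",f(622,238),42))):
    d=np.array(p)-O; print(n,np.round([d@xv,d@yv],1))
seat=np.array([S[0],S[1],34]); P,q=sphere("top",f(158,377),seat,135)
for p in P: print("cap",p,"lean",np.arccos((p-seat)[2]/135),q)
print("cap in scene",proj("scene",P),"seat in scene",proj("scene",seat))
for n,p in(("tl",(641.1,161.3,64)),("tr",(658.8,20.3,64)),("eye",E)): print(n,proj("scene",p))
```

```text
cam [407.35478936 170.95330874 920.43692296] stand [516.23423527 176.19281264  26.        ] eye [419.21567544 176.77948494  22.        ] dist(97?) 97.02033361562613
handle dir -0.3464639833706514
rail [677.74851173 291.28741789  42.        ] [702.47771654 -27.09871712  42.        ] width(327?) 319.34505559513826
yaw 4.441274211402556
tl [-46.6  32.9]
tr [ -39.9 -109. ]
jar [-49.3 117.8]
stand [-169.9   57.4]
cfl [-113.8  162.9]
cfr [-110.7 -161.5]
cap [495.10036123 222.1987     159.14718414] lean 0.3844197927918992 15225.562826389796
cap [523.29440093 238.66465452 -85.4672467 ] lean 2.6571669997158645 15225.562826389796
cap in scene [[205.93323817 164.17305687]
 [217.47766644 245.19700459]] seat in scene [[228.97461945 217.93000092]]
tl [[273.79323569 190.34070244]]
tr [[325.28999387 212.4968108 ]]
eye [[193.14758856 239.6731289 ]]
```

Add to h.py:
```python
def need(x,y,z,psi):
    """tool-axes shift and turn to TCP x,y,z pointing down, tool x at azimuth psi"""
    s=read_state(); Rc=R.from_quat(s["ee_rot"])
    Rt=R.from_matrix(np.c_[[np.cos(psi),np.sin(psi),0],[np.sin(psi),-np.cos(psi),0],[0,0,-1]])
    print("need",np.round(Rc.inv().apply(np.array([x,y,z])-s["position"]),1),np.round((Rc.inv()*Rt).as_rotvec(),3))
```

```bash
python3 -c "
from h import *
need(500.4,210.7,230,.429)"
```

```text
need [376.2 232.9  17.8] [ 0.002  0.001 -0.836]
```

Careful with the scale: shifts go in shares of 500 mm and turns go in shares of 2 pi rad. That gives: 376 mm / 500 = 0.752, 350 mm / 500 = 0.7, -0.8361 rad / 6.2832 = -0.1331.

jog_arm --steps '[[[0.08,0.05,0,0,0,-0.0159],[0.17,0.104,0.008,0,0,-0.035],[0.26,0.16,0.012,0,0,-0.0557],[0.35,0.216,0.016,0,0,-0.0796],[0.44,0.272,0.02,0,0,-0.1035],[0.53,0.328,0.024,0,0,-0.1194],[0.62,0.384,0.03,0,0,-0.1331],[0.7,0.434,0.034,0,0,-0.1331],[0.752,0.466,0.036,0,0,-0.1331],[0.752,0.466,0.036,0,0,-0.1331]]]' --aperture 85

```text
clock: 1.1
position: [502.1, 206.7, 229.4]
ee_rot: [0.978, 0.209, -0.001, 0.001]
contact_force: [-0.2, 0.6, -0.2]
gripper_width: 84.8
grasp_force: 0.0
```

```bash
python3 -c "
from h import *
need(500.4,210.7,130,.429)"
```

```text
need [ 0.3 -4.5 99.4] [ 0.001  0.002 -0.007]
```

Scaled: 99 mm / 500 = 0.198, 80 mm / 500 = 0.16, -0.007 rad / 6.2832 = -0.0011.

jog_arm --steps '[[[0,-0.008,0.04,0,0,-0.0011],[0,-0.008,0.1,0,0,-0.0011],[0,-0.008,0.16,0,0,-0.0011],[0,-0.008,0.198,0,0,-0.0011],[0,-0.008,0.198,0,0,-0.0011]]]'

```text
clock: 1.6
position: [496.6, 214.0, 128.2]
ee_rot: [0.976, 0.216, -0.003, 0.001]
contact_force: [0.3, -0.7, 0.2]
gripper_width: 85.1
grasp_force: 0.0
```

Run:
```python
from h import *
need(516.2,176.2,130,.429)
a=np.hstack([get_image("wrist"),get_image("scene")[130:280,100:420].repeat(2,0)[:,:][:300] if 0 else cv2.resize(get_image("scene")[120:270,130:330],(512,384))])
cv2.imwrite("pics/w1.png",cv2.resize(a,(800,300)))
```

```text
need [ 1.8 42.5 -1.8] [0.001 0.007 0.007]
```

View pics/w1.png

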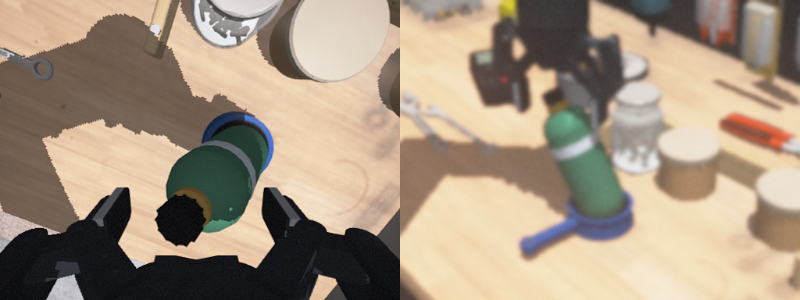

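The wrist view shows the bottle cap at (180,220) between the open fingers (at 110 and 275), so a sweep along +y of the tool will raise it.

Scaled: 42.5 mm / 500 = 0.085, 36 mm / 500 = 0.072, 0.007 rad / 6.2832 = 0.0011.

jog_arm --steps '[[[0,0.012,-0.008,0,0,0],[0.002,0.024,-0.008,0,0.0006,0.0006],[0.002,0.036,-0.008,0,0.0011,0.0011],[0.004,0.048,-0.008,0,0.0011,0.0011],[0.004,0.06,-0.008,0,0.0011,0.0011],[0.004,0.072,-0.008,0,0.0011,0.0011],[0.004,0.085,-0.008,0,0.0011,0.0011],[0.004,0.085,-0.008,0,0.0011,0.0011]]]'

```text
clock: 2.5
position: [519.8, 177.3, 136.5]
ee_rot: [0.977, 0.213, 0.005, -0.001]
contact_force: [-0.2, 1.3, 3.8]
gripper_width: 84.8
grasp_force: 1.9
```

jog_arm --steps '[[[0,0,0,0,0,0],[0,0,0,0,0,0],[0,0,0,0,0,0],[0,0,0,0,0,0],[0,0,0,0,0,0],[0,0,0,0,0,0]]]' --aperture 58

```text
clock: 3.1
position: [527.8, 185.6, 146.5]
ee_rot: [0.976, 0.215, 0.019, -0.007]
contact_force: [-3.1, 13.6, 33.2]
gripper_width: 58.5
grasp_force: 16.9
```

Run:
```python
from h import *
need(516.2,176.2,130,.429)
a=np.hstack([cv2.resize(get_image("top")[200:310,180:330],(512,384)),cv2.resize(get_image("scene")[120:270,130:330],(512,384))])
cv2.imwrite("pics/w2.png",cv2.resize(a,(800,300)))
```

```text
need [-15.2   3.7  15.9] [-0.005 -0.04   0.005]
```

View pics/w2.png

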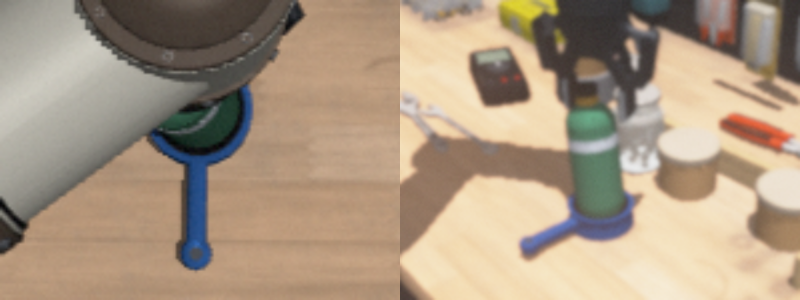

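The valve top pressed on the palm, at 33 N. I'll back up and open slightly.

Scaled: -75 mm / 500 = -0.15, -60 mm / 500 = -0.12.

jog_arm --steps '[[[0,0,-0.03,0,0,0],[0,0,-0.06,0,0,0],[0,0,-0.09,0,0,0],[0,0,-0.12,0,0,0],[0,0,-0.15,0,0,0],[0,0,-0.15,0,0,0]]]' --aperture 85

```text
clock: 3.8
position: [519.0, 177.1, 212.2]
ee_rot: [0.977, 0.213, 0.005, -0.001]
contact_force: [-0.3, 0.1, 0.4]
gripper_width: 84.9
grasp_force: 0.0
```

Run:
```python
from h import *
need(516.2,176.2,175,.429)
a=np.hstack([get_image("wrist"),cv2.resize(get_image("scene")[120:270,130:330],(512,384))])
cv2.imwrite("pics/w3.png",cv2.resize(a,(800,300)))
```

```text
need [-3.4 -0.3 37.1] [-0.    -0.011  0.   ]
```

View pics/w3.png

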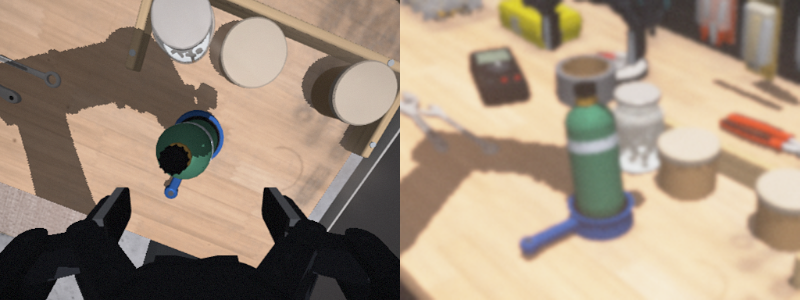

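The bottle still leans a little toward the robot (cap at (175,158), cup at (203,132) in the wrist half). I'll move the arm aside and measure with the top and scene cameras.

Scaled: -182 mm / 500 = -0.364, -130 mm / 500 = -0.26.

jog_arm --steps '[[[0.04,-0.08,0,0,0,0],[0.08,-0.17,0,0,0,0],[0.12,-0.26,0,0,0,0],[0.166,-0.364,0,0,0,0],[0.166,-0.364,0,0,0,0]]]'

```text
clock: 4.4
position: [517.0, 381.3, 208.3]
ee_rot: [0.977, 0.215, 0.003, -0.0]
contact_force: [-0.7, -0.6, -0.5]
gripper_width: 85.0
grasp_force: 0.0
```

Add to h.py:
```python
def measure(tag, side=None):
    t=get_image("top"); s=get_image("scene")
    cv2.imwrite(f"pics/{tag}_top.png",t); cv2.imwrite(f"pics/{tag}_scene.png",s)
    m=blue(t); c=np.argwhere(m>0)[:,::-1]
    n,l,st,ce=cv2.connectedComponentsWithStats(cv2.morphologyEx(m,cv2.MORPH_CLOSE,np.ones((3,3))))
    ok=[i for i in range(1,n) if st[i,4]>100]; i=max(ok,key=lambda i:st[i,4])
    P=np.array([plane("top",(u,v),24)[:2] for v,u in np.argwhere(l==i)])
    # eye = farthest part toward -x ; body: fit circle to outer hull of the part beyond handle
    far=P[P[:,0].argmin()]; ax=P[P[:,0].argmax()]-far
    b=P[P[:,0]>P[:,0].max()-62].astype(np.float32); (cc,r)=cv2.minEnclosingCircle(b)
    e=P[P[:,0]<P[:,0].min()+20]; e=(e.min(0)+e.max(0))/2
    cc=np.array(cc); print("stand",cc.round(1),"r",round(r,1),"eye",e.round(1),"d",np.linalg.norm(cc-e).round(1),"yaw",np.arctan2(*(cc-e)[::-1]).round(3))
    seat=np.array([*cc,34.]); up=seat+[0,0,128]
    for n_,im in(("top",t),("scene",s)):
        g=cv2.inRange(cv2.cvtColor(im,cv2.COLOR_BGR2HSV),(65,80,25),(90,255,255))
        N,L,S,C=cv2.connectedComponentsWithStats(g)
        k=max(range(1,N),key=lambda k:S[k,4] if np.linalg.norm(C[k]-proj(n_,seat+[0,0,60])[0])<40 else 0)
        d=np.argwhere((im.max(2)<40))[:,::-1]; q=proj(n_,up)[0]
        near=d[np.linalg.norm(d-q,axis=1)<16]
        print(n_,"green",C[k].round(1),"expected upright",proj(n_,seat+[0,0,50])[0].round(1),"cap dark",near.mean(0).round(1) if len(near) else None,len(near),"upright cap(128)",q.round(1),proj(n_,seat+[0,0,135])[0].round(1))
```

Run:
```python
from h import *
measure("m1")
def c(n,a,b,x,y): return cv2.resize(cv2.imread(f"pics/m1_{n}.png")[y:y+100,x:x+130],(400,308),interpolation=cv2.INTER_CUBIC)
cv2.imwrite("pics/m1.png",np.hstack([c("top",0,0,190,205),c("scene",0,0,160,150)]))
```

```text
stand [517.3 175.1] r 37.3 eye [420.3 176.4] d 97.0 yaw -0.014
top green [245.8 232.4] expected upright [254.2 235. ] cap dark [246.1 227.5] 106 upright cap(128) [254.1 228.6] [254.  227.9]
scene green [225.5 177.6] expected upright [228.9 199.1] cap dark None 0 upright cap(128) [227.6 167.4] [227.5 164.4]
```

View pics/m1.png

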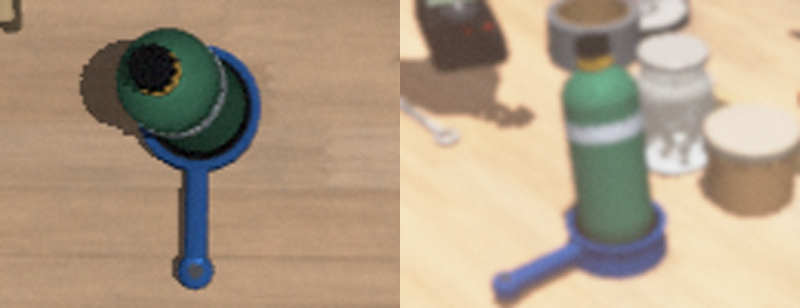

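The top half shows the cap at (153,70) in the crop, left of the cup centre, so some lean to +y remains. The scene half has the cap at (592,46).

Run:
```python
from h import *
seat=np.array([517.3,175.1,34])
P,q=sphere("top",(239.7,227.7),seat,135)
print(P[0]-seat, "azimuth",np.degrees(np.arctan2(*(P[0]-seat)[1::-1])))
o,d=ray("top",(239.7,227.7));o2,d2=ray("scene",(222.4,163.5))
A=np.c_[d,-d2];t=np.linalg.lstsq(A,o2-o,rcond=None)[0]
print("tri",(o+d*t[0]+o2+d2*t[1])/2-seat,"miss",np.linalg.norm(o+d*t[0]-o2-d2*t[1]), proj("scene",P[0]))
need(517.3+np.cos(1.4)*0,175.1+30,175,np.radians(0))
```

```text
[  0.37010242  22.52566909 133.10693917] azimuth 89.05870059204672
tri [  1.9598619   22.18635386 127.86359957] miss 1.9401467140946012 [[221.14805253 161.52212861]]
need [-72.  157.1  33.5] [ 0.    -0.004  0.431]
```

Scaled: 165 mm / 500 = 0.33, 125 mm / 500 = 0.25, 0.431 rad / 6.2832 = 0.0686.

jog_arm --steps '[[[-0.04,0.08,0,0,0,0.0223],[-0.08,0.17,0,0,0,0.0446],[-0.12,0.25,0,0,-0.0003,0.0637],[-0.152,0.33,0,0,-0.0006,0.0686],[-0.152,0.33,0,0,-0.0006,0.0686],[-0.152,0.33,0,0,-0.0006,0.0686]]]'

```text
clock: 5.1
position: [517.0, 192.8, 210.4]
ee_rot: [1.0, -0.003, 0.001, -0.001]
contact_force: [1.2, 0.1, -0.6]
gripper_width: 85.0
grasp_force: 0.0
```

```bash
python3 -c "
from h import *
need(517.3,187.1,122,0)"
```

```text
need [ 0.2  5.9 88.3] [-0.002 -0.002 -0.005]
```

Scaled: 88 mm / 500 = 0.176, 70 mm / 500 = 0.14, -0.005 rad / 6.2832 = -0.0008.

jog_arm --steps '[[[0,0.006,0.05,0,0,-0.0008],[0,0.012,0.1,0,0,-0.0008],[0,0.012,0.14,0,0,-0.0008],[0,0.012,0.176,0,0,-0.0008],[0,0.012,0.176,0,0,-0.0008],[0,0.02,0.176,0,0,-0.0008],[0,0.028,0.176,0,0,-0.0008],[0,0.035,0.176,0,0,-0.0008],[0,0.035,0.176,0,0,-0.0008]]]'

```text
clock: 6.0
position: [517.8, 177.8, 123.2]
ee_rot: [1.0, 0.001, 0.002, -0.002]
contact_force: [-0.1, 0.0, 0.5]
gripper_width: 84.6
grasp_force: 0.0
```

```bash
python3 -c "
from h import *
need(517.3,175.1,122,0)"
```

```text
need [-0.5  2.7  1.2] [-0.003 -0.004  0.003]
```

Scaled: 2 mm / 500 = 0.004.

jog_arm --steps '[[[0,0.004,0,0,0,0],[0,0.004,0,0,0,0],[0,0.004,0,0,0,0],[0,0.004,0,0,0,0]]]' --aperture 64

```text
clock: 6.4
position: [517.6, 176.1, 122.4]
ee_rot: [1.0, 0.002, 0.001, -0.001]
contact_force: [0.0, 0.7, -0.2]
gripper_width: 64.0
grasp_force: 0.2
```

```bash
python3 -c "
from h import *
need(517.3,175.1,122,0)"
```

```text
need [-0.3  1.   0.4] [-0.002 -0.003  0.003]
```

jog_arm --steps '[[[0,0,0,0,0,0],[0,0,0,0,0,0],[0,0,0,0,0,0],[0,0,0,0,0,0]]]' --aperture 57

```text
clock: 6.8
position: [517.5, 176.0, 122.3]
ee_rot: [1.0, 0.002, 0.001, -0.001]
contact_force: [0.2, 0.7, 0.5]
gripper_width: 57.2
grasp_force: 0.3
```

```bash
python3 -c "
from h import *
need(517.3,175.1,122,0)"
```

```text
need [-0.2  0.9  0.3] [-0.002 -0.002  0.003]
```

Scaled: 1 mm / 500 = 0.002, 1.1 rad / 6.2832 = 0.1751.

```bash
python3 -c "
from h import *
print(read_state()['joints'])"
```

```text
[ 6.24449329e-01  3.78379323e-01 -3.55485033e-01 -3.45395349e-04
 -8.33762659e-01  9.49770134e-01]
```

jog_arm --steps '[[[0,0,0,0,0,0],[0,0,0,0,0,0],[0,0.002,0,0,0,0.0223],[0,0.002,0,0,0,0.0446],[0,0.002,0,0,0,0.0668],[0,0.002,0,0,0,0.0891],[0,0.002,0,0,0,0.1114],[0,0.002,0,0,0,0.1337],[0,0.002,0,0,0,0.156],[0,0.002,0,0,0,0.1751]]]' --aperture 80

```text
clock: 7.8
position: [517.4, 174.8, 122.2]
ee_rot: [0.852, -0.524, 0.0, -0.001]
contact_force: [-0.1, 0.1, 0.2]
gripper_width: 80.0
grasp_force: 0.0
```

```bash
python3 -c "
from h import *
print(read_state()['joints'])
need(517.3,175.1,122,-np.pi/2)"
```

```text
[ 6.22744989e-01  3.77927050e-01 -3.56563608e-01 -2.99934135e-04
 -8.33585623e-01 -1.53891274e-01]
need [-0.3 -0.1  0.2] [-0.002  0.001  0.469]
```

Scaled: 0.47 rad / 6.2832 = 0.0748.

jog_arm --steps '[[[0,0,0,0,0,0.0223],[0,0,0,0,0,0.0446],[0,0,0,0,0,0.0637],[0,0,0,0,0,0.0748],[0,0,0,0,0,0.0748],[0,0,0,0,0,0.0748]]]'

```text
clock: 8.4
position: [517.4, 174.9, 122.2]
ee_rot: [0.709, -0.705, 0.0, -0.001]
contact_force: [0.2, 0.1, 0.7]
gripper_width: 80.0
grasp_force: 0.0
```

```bash
python3 -c "
from h import *
need(517.3,175.1,122,-np.pi/2)"
```

```text
need [-0.2  0.1  0.2] [-0.002  0.002  0.005]
```

jog_arm --steps '[[[0,0,0,0,0,0],[0,0,0,0,0,0],[0,0,0,0,0,0],[0,0,0,0,0,0],[0,0,0,0,0,0],[0,0,0,0,0,0]]]' --aperture 57

```text
clock: 9.0
position: [517.6, 175.1, 122.4]
ee_rot: [0.709, -0.706, 0.0, -0.002]
contact_force: [0.6, 0.2, 0.6]
gripper_width: 56.9
grasp_force: 0.3
```

```bash
python3 -c "
from h import *
need(517.3,175.1,122,-np.pi/2)"
```

```text
need [-0.   0.3  0.4] [-0.003  0.002  0.004]
```

jog_arm --steps '[[[0,0,0,0,0,0],[0,0,0,0,0,0],[0,0,0,0,0,0],[0,0,-0.06,0,0,0],[0,0,-0.14,0,0,0],[0,0,-0.22,0,0,0],[0,0,-0.22,0,0,0]]]' --aperture 80

```text
clock: 9.7
position: [520.2, 176.2, 238.7]
ee_rot: [0.709, -0.705, 0.002, -0.008]
contact_force: [0.4, 0.1, 0.2]
gripper_width: 79.9
grasp_force: 0.0
```

```bash
python3 -c "
from h import *
need(650,93.4,200,.0775)"
```

```text
need [  83.7 -128.9   39.9] [-0.017 -0.006 -1.643]
```

Scaled: -129 mm / 500 = -0.258, -105 mm / 500 = -0.21, -1.4 rad / 6.2832 = -0.2228.

jog_arm --steps '[[[0.02,-0.03,0,0,0,-0.0223],[0.04,-0.06,0,0,0,-0.0446],[0.06,-0.09,0,0,0,-0.0668],[0.08,-0.12,0,0,0,-0.0891],[0.1,-0.15,0,0,0,-0.1114],[0.12,-0.18,0,0,0,-0.1337],[0.14,-0.21,0,0,0,-0.156],[0.168,-0.258,0.02,0,0,-0.1783],[0.168,-0.258,0.04,0,0,-0.2005],[0.168,-0.258,0.06,0,0,-0.2228]]]' --aperture 0

```text
clock: 10.7
position: [646.8, 90.7, 200.9]
ee_rot: [0.997, -0.081, 0.0, -0.001]
contact_force: [-0.2, -0.5, 0.4]
gripper_width: -0.2
grasp_force: 0.0
```

```bash
python3 -c "
from h import *
need(650,93.4,150,.0775)"
```

```text
need [ 2.6 -3.1 50.9] [-0.002 -0.001 -0.24 ]
```

Scaled: 51 mm / 500 = 0.102, 30 mm / 500 = 0.06, -0.24 rad / 6.2832 = -0.0382.

jog_arm --steps '[[[0.0052,-0.0062,0.02,0,0,-0.0207],[0.0052,-0.0062,0.06,0,0,-0.0382],[0.0052,-0.0062,0.102,0,0,-0.0382],[0.0052,-0.0062,0.102,0,0,-0.0382]]]' --aperture 0

```text
clock: 11.1
position: [647.5, 93.5, 147.4]
ee_rot: [0.999, 0.036, -0.003, -0.0]
contact_force: [-0.2, 0.6, -1.2]
gripper_width: 0.0
grasp_force: 0.0
```

Run:
```python
from h import *
need(650,93.4,42,.0775)
a=np.hstack([get_image("wrist"),cv2.resize(get_image("scene")[120:270,180:380],(512,384))])
cv2.imwrite("pics/w4.png",cv2.resize(a,(800,300)))
```

```text
need [  3.    0.4 105.4] [-0.001  0.005 -0.005]
```

View pics/w4.png

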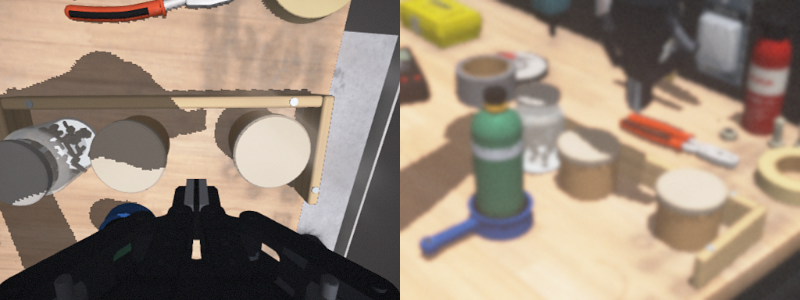

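The wrist half shows the fingers (196) between the tin edges (168 and 233), and the scene half shows the bottle upright. I'll lower between the tins.

Scaled: 105 mm / 500 = 0.21, 95 mm / 500 = 0.19, -0.005 rad / 6.2832 = -0.0008.

jog_arm --steps '[[[0.006,0.0008,0.05,0,0,-0.0008],[0.006,0.0008,0.1,0,0,-0.0008],[0.006,0.0008,0.15,0,0,-0.0008],[0.006,0.0008,0.19,0,0,-0.0008],[0.006,0.0008,0.21,0,0,-0.0008],[0.006,0.0008,0.21,0,0,-0.0008]]]'

```text
clock: 11.8
position: [653.0, 94.1, 46.0]
ee_rot: [0.999, 0.039, 0.001, -0.001]
contact_force: [-0.6, -0.2, -0.0]
gripper_width: -0.2
grasp_force: 0.0
```

jog_arm --steps '[[[0,0,0,0,0,0],[0,0,0,0,0,0],[0,0,0,0,0,0],[0,0,0,0,0,0]]]' --aperture 35

```text
clock: 12.2
position: [653.5, 94.3, 47.4]
ee_rot: [0.999, 0.039, 0.002, -0.001]
contact_force: [-0.5, -0.4, -0.4]
gripper_width: 35.2
grasp_force: 0.0
```

jog_arm --steps '[[[0,0,0,0,0,0],[0,0,0,0,0,0],[0,0,0,0,0,0],[0,0,0,0,0,0]]]' --aperture 50

```text
clock: 12.6
position: [653.2, 94.2, 46.7]
ee_rot: [0.999, 0.039, 0.001, -0.001]
contact_force: [-0.5, -0.0, 1.3]
gripper_width: 50.1
grasp_force: 1.1
```

jog_arm --steps '[[[0,0,0,0,0,0],[0,0,0,0,0,0],[0,0,0,0,0,0],[0,0,0,0,0,0]]]' --aperture 58

```text
clock: 13.0
position: [653.0, 94.2, 46.2]
ee_rot: [0.999, 0.039, 0.001, -0.001]
contact_force: [-0.2, 0.2, -1.4]
gripper_width: 58.1
grasp_force: 0.6
```

```bash
python3 -c "
from h import *
need(650,93.4,42,.0775)"
```

```text
need [-3.1  0.5  4.2] [-0.002 -0.002  0.001]
```

jog_arm --steps '[[[0,0,0,0,0,0],[0,0,0,0,0,0],[0,0,0,0,0,0],[0,0,0,0,0,0]]]' --aperture 64

```text
clock: 13.4
position: [653.1, 94.1, 46.4]
ee_rot: [0.999, 0.039, 0.001, -0.001]
contact_force: [1.4, 0.0, -1.5]
gripper_width: 64.1
grasp_force: 0.6
```

Scaled: -190 mm / 500 = -0.38, -160 mm / 500 = -0.32.

jog_arm --steps '[[[0,0,0,0,0,0],[0,0,0,0,0,0],[0,0,-0.06,0,0,0],[0,0,-0.15,0,0,0],[0,0,-0.24,0,0,0],[0,0,-0.32,0,0,0],[0,0,-0.38,0,0,0],[0,0,-0.38,0,0,0]]]' --aperture 40

```text
clock: 14.2
position: [655.1, 94.1, 243.2]
ee_rot: [0.999, 0.039, 0.007, -0.002]
contact_force: [0.6, 0.4, 0.8]
gripper_width: 40.4
grasp_force: 0.0
```

jog_arm --steps '[[[-0.06,-0.09,0,0,0,0],[-0.11,-0.17,0,0,0,0],[-0.16,-0.25,0,0,0,0],[-0.21,-0.33,0,0,0,0],[-0.26,-0.42,0,0,0,0],[-0.3,-0.5,0,0,0,0],[-0.34,-0.58,0,0,0,0],[-0.36,-0.66,0,0,0,0]]]'

```text
clock: 15.0
position: [445.3, 409.8, 236.3]
ee_rot: [0.999, 0.04, 0.001, -0.001]
contact_force: [0.8, 0.4, -0.0]
gripper_width: 40.2
grasp_force: 0.0
```

Run:
```python
from h import *
measure("m2")
def c(n,x,y): return cv2.resize(cv2.imread(f"pics/m2_{n}.png")[y:y+180,x:x+200],(400,360),interpolation=cv2.INTER_CUBIC)
cv2.imwrite("pics/m2.png",np.hstack([c("top",180,130),cv2.resize(cv2.imread("pics/m2_scene.png")[150:240,180:280],(400,360),interpolation=cv2.INTER_CUBIC)]))
```

```text
stand [509.  170.7] r 37.1 eye [420.3 176.4] d 88.9 yaw -0.064
top green [253.2 234.8] expected upright [256.7 239.8] cap dark [253.  229.4] 191 upright cap(128) [256.8 233.8] [256.8 233.2]
scene green [229.1 180.1] expected upright [227.2 201.3] cap dark None 0 upright cap(128) [225.8 169.3] [225.7 166.3]
```

View pics/m2.png

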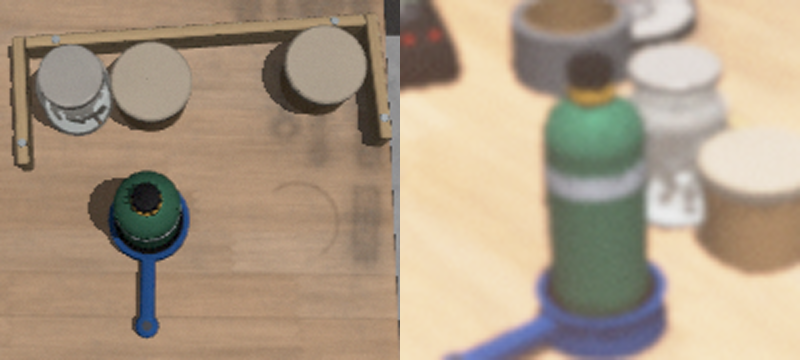

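The top half shows the cap at (146,197), over its upright position, with the eye unmoved. The tins now sit wide apart against the jar and near the right cheek. I'll measure the gap and plan the slide.

Run:
```python
from h import *
im=cv2.imread("pics/m2_top.png")[125:210,175:385]
g=cv2.cvtColor(cv2.resize(im,None,fx=3.2,fy=3.2,interpolation=cv2.INTER_CUBIC),cv2.COLOR_BGR2GRAY)
O=np.array([690.1,132.1]);a=.0775;xv=np.array([np.cos(a),np.sin(a)]);yv=np.array([-xv[1],xv[0]])
for x,y,r in cv2.HoughCircles(g,cv2.HOUGH_GRADIENT,1.5,60,param1=120,param2=40,minRadius=58,maxRadius=70)[0]:
    p=plane("top",((x+.5)/3.2-.5+175,(y+.5)/3.2-.5+125),64)[:2]; print(p.round(1),r,"rack",((p-O)@xv).round(1),((p-O)@yv).round(1))
need(432.3,176.2,120,-.012)
for q in((-38,-35.5),(-130,-35.5)): c=O+q[0]*xv+q[1]*yv; print("stand",c.round(1),"grip",(c-85*xv).round(1))
```

```text
[657.   14.3] 62.5 rack -42.1 -114.8
[640.9 175. ] 65.8 rack -45.7 46.6
[652.6 252.9] 65.8 rack -28.0 123.3
need [-33.1 234.6 115. ] [-0.002 -0.002  0.096]
stand [655.   93.8] grip [570.2  87.2]
stand [563.2  86.6] grip [478.5  80.1]
```

The gap is about 85 mm, with 18 mm of slack left. I'll go back and widen it to about 94 mm for a safe margin.

Scaled: 331 mm / 500 = 0.662, 295 mm / 500 = 0.59.

jog_arm --steps '[[[0.06,0.09,0,0,0,0],[0.11,0.18,0,0,0,0],[0.17,0.27,0,0,0,0],[0.22,0.36,0,0,0,0],[0.27,0.44,0,0,0,0],[0.32,0.52,0,0,0,0],[0.36,0.59,0,0,0,0],[0.362,0.662,0.06,0,0,0],[0.362,0.662,0.12,0,0,0],[0.362,0.662,0.18,0,0,0]]]' --aperture 20

```text
clock: 16.1
position: [653.7, 90.3, 144.8]
ee_rot: [0.999, 0.037, 0.001, -0.001]
contact_force: [0.3, 1.0, -0.2]
gripper_width: 19.7
grasp_force: 0.0
```

```bash
python3 -c "
from h import *
need(649,93.4,45,.0775)"
```

```text
need [-4.6 -3.3 99.8] [-0.002 -0.002 -0.003]
```

Scaled: 100 mm / 500 = 0.2, 75 mm / 500 = 0.15.

jog_arm --steps '[[[-0.006,-0.004,0.05,0,0,0],[-0.008,-0.006,0.1,0,0,0],[-0.008,-0.006,0.15,0,0,0],[-0.008,-0.006,0.2,0,0,0],[-0.008,-0.006,0.2,0,0,0],[-0.008,-0.006,0.2,0,0,0]]]' --aperture 20

```text
clock: 16.7
position: [649.9, 95.2, 46.3]
ee_rot: [0.999, 0.039, 0.001, -0.001]
contact_force: [0.9, -0.5, 0.4]
gripper_width: 19.9
grasp_force: 0.0
```

```bash
python3 -c "
from h import *
need(649,93.4,45,.0775)"
```

```text
need [-1.   1.8  1.2] [-0.001 -0.002  0.001]
```

jog_arm --steps '[[[0,0,0,0,0,0],[0,0,0,0,0,0],[0,0,0,0,0,0],[0,0,0,0,0,0]]]' --aperture 55

```text
clock: 17.1
position: [650.3, 96.1, 47.3]
ee_rot: [0.999, 0.039, 0.002, -0.001]
contact_force: [-0.7, -0.1, -0.2]
gripper_width: 54.9
grasp_force: 0.0
```

jog_arm --steps '[[[0,0,0,0,0,0],[0,0,0,0,0,0],[0,0,0,0,0,0],[0,0,0,0,0,0]]]' --aperture 65

```text
clock: 17.5
position: [649.9, 95.5, 46.6]
ee_rot: [0.999, 0.039, 0.001, -0.001]
contact_force: [-0.4, -2.7, 0.5]
gripper_width: 65.1
grasp_force: 1.5
```

jog_arm --steps '[[[0,0,0,0,0,0],[0,0,0,0,0,0],[0,0,0,0,0,0],[0,0,0,0,0,0]]]' --aperture 69

```text
clock: 17.9
position: [649.8, 95.8, 46.3]
ee_rot: [0.999, 0.039, 0.001, -0.001]
contact_force: [0.7, -2.7, -1.3]
gripper_width: 68.8
grasp_force: 1.6
```

jog_arm --steps '[[[0,0,0,0,0,0],[0,0,0,0,0,0],[0,0,0,0,0,0],[0,0,0,0,0,0]]]' --aperture 73

```text
clock: 18.3
position: [649.8, 96.0, 46.3]
ee_rot: [0.999, 0.039, 0.001, -0.001]
contact_force: [0.5, -2.6, -1.1]
gripper_width: 73.1
grasp_force: 1.6
```

Careful with the scale: shifts go in shares of 500 mm and turns go in shares of 2 pi rad. That gives: -190 mm / 500 = -0.38, -160 mm / 500 = -0.32.

jog_arm --steps '[[[0,0,0,0,0,0],[0,0,0,0,0,0],[0,0,-0.06,0,0,0],[0,0,-0.15,0,0,0],[0,0,-0.24,0,0,0],[0,0,-0.32,0,0,0],[0,0,-0.38,0,0,0],[0,0,-0.38,0,0,0]]]' --aperture 50

```text
clock: 19.1
position: [652.1, 96.4, 243.3]
ee_rot: [0.999, 0.04, 0.007, -0.002]
contact_force: [0.3, -0.2, 0.1]
gripper_width: 50.1
grasp_force: 0.0
```

jog_arm --steps '[[[-0.06,-0.09,0,0,0,0],[-0.12,-0.17,0,0,0,0],[-0.18,-0.25,0,0,0,0],[-0.24,-0.33,0,0,0,0],[-0.3,-0.42,0,0,0,0],[-0.36,-0.48,0,0,0,0],[-0.39,-0.56,0,0,0,0],[-0.39,-0.56,0,0,0,0]]]'

```text
clock: 19.9
position: [430.8, 363.4, 236.2]
ee_rot: [0.999, 0.042, 0.001, -0.002]
contact_force: [-0.1, -0.4, -0.3]
gripper_width: 50.1
grasp_force: 0.0
```

Run:
```python
from h import *
measure("m3")
im=cv2.imread("pics/m3_top.png")[125:210,175:385]
g=cv2.cvtColor(cv2.resize(im,None,fx=3.2,fy=3.2,interpolation=cv2.INTER_CUBIC),cv2.COLOR_BGR2GRAY)
O=np.array([690.1,132.1]);a=.0775;xv=np.array([np.cos(a),np.sin(a)]);yv=np.array([-xv[1],xv[0]])
for x,y,r in cv2.HoughCircles(g,cv2.HOUGH_GRADIENT,1.5,60,param1=120,param2=40,minRadius=58,maxRadius=70)[0]:
    p=plane("top",((x+.5)/3.2-.5+175,(y+.5)/3.2-.5+125),64)[:2]; print(p.round(1),r,"rack",((p-O)@xv).round(1),((p-O)@yv).round(1))
need(432.3,176.2,120,-.012)
```

```text
stand [510.8 173.6] r 38.1 eye [422.1 176.4] d 88.7 yaw -0.032
top green [253.  233.2] expected upright [255.1 238.8] cap dark [252.3 228.4] 167 upright cap(128) [255.  232.7] [255.  232.1]
scene green [229.2 180.2] expected upright [227.  200.5] cap dark None 0 upright cap(128) [225.6 168.6] [225.5 165.5]
[658.  10.] 64.15 rack -41.5 -119.3
[638.2 180.2] 63.85 rack -48.0 52.0
need [-15.  183.7 115.6] [-0.002 -0.002  0.093]
```

Run:
```python
from h import *
s=read_state();c=get_calibration("wrist");Rm=cv2.Rodrigues(c["rvec"])[0]
print("cam in tool",R.from_quat(s["ee_rot"]).inv().apply(-Rm.T@c["tvec"]-s["position"]),s["joints"])
```

```text
cam in tool [ 7.24197518e+01  2.76249767e-02 -1.26012714e+02] [ 9.83081569e-01  2.87356905e-01 -1.68671818e-01  5.70026332e-04
 -1.11234145e+00  6.68028160e-01]
```

The wrist camera would hit the bottle in this orientation, so I'll turn the tool half round, by way of psi = -pi.

Scaled: 184 mm / 500 = 0.368, 175 mm / 500 = 0.35, 1.5 rad / 6.2832 = 0.2387.

jog_arm --steps '[[[-0.004,0.04,0,0,0,0.0239],[-0.008,0.08,0,0,0,0.0477],[-0.012,0.12,0,0,0,0.0716],[-0.016,0.16,0,0,0,0.0955],[-0.02,0.2,0,0,0,0.1194],[-0.024,0.24,0,0,0,0.1432],[-0.03,0.28,0,0,0,0.1671],[-0.03,0.32,0,0,0,0.191],[-0.03,0.35,0,0,0,0.2149],[-0.03,0.368,0,0,0,0.2387]]]' --aperture 50

```text
clock: 21.0
position: [432.7, 172.4, 235.9]
ee_rot: [0.755, -0.656, 0.0, -0.001]
contact_force: [0.2, -0.4, -0.2]
gripper_width: 49.9
grasp_force: 0.0
```

jog_arm --steps '[[[0,0,0,0,0,0.0239],[0,0,0,0,0,0.0477],[0,0,0,0,0,0.0716],[0,0,0,0,0,0.0955],[0,0,0,0,0,0.1194],[0,0,0,0,0,0.1432],[0,0,0,0,0,0.1671],[0,0,0,0,0,0.191],[0,0,0,0,0,0.2149],[0,0,0,0,0,0.2387]]]' --aperture 50

```text
clock: 22.0
position: [432.8, 173.5, 235.8]
ee_rot: [-0.105, 0.994, 0.001, 0.001]
contact_force: [-0.2, 0.9, -0.5]
gripper_width: 50.3
grasp_force: 0.0
```

```bash
python3 -c "
from h import *
print(read_state()['joints'])
need(432.3,176.2,100,-np.pi-.012)"
```

```text
[ 7.31033466e-01  1.21586721e-01 -3.85365642e-01 -1.41440216e-04
 -1.06105075e+00 -2.09045922e+00]
need [  0.2   2.5 135.8] [0.002 0.002 0.223]
```

Scaled: 190 mm / 500 = 0.38, 165 mm / 500 = 0.33, 0.223 rad / 6.2832 = 0.0355.

jog_arm --steps '[[[0,0.005,0.06,0,0,0.0191],[0,0.005,0.12,0,0,0.0355],[0,0.005,0.19,0,0,0.0355],[0,0.005,0.26,0,0,0.0355],[0,0.005,0.33,0,0,0.0355],[0,0.005,0.38,0,0,0.0355],[0,0.005,0.38,0,0,0.0355],[0,0.005,0.38,0,0,0.0355]]]' --aperture 50

```text
clock: 22.8
position: [433.0, 177.0, 46.3]
ee_rot: [0.002, 1.0, 0.001, 0.001]
contact_force: [-0.1, 0.5, 0.2]
gripper_width: 49.5
grasp_force: 0.0
```

```bash
python3 -c "
from h import *
need(432.3,176.2,20,-np.pi-.012)
cv2.imwrite('pics/w5.png',np.hstack([get_image('wrist')[:,:],cv2.resize(get_image('scene')[120:270,130:330],(512,384))])[:,::1])
im=cv2.imread('pics/w5.png'); cv2.imwrite('pics/w5.png',cv2.resize(im,(800,300)))"
```

```text
need [ 0.8 -0.8 26.3] [0.002 0.002 0.008]
```

View pics/w5.png

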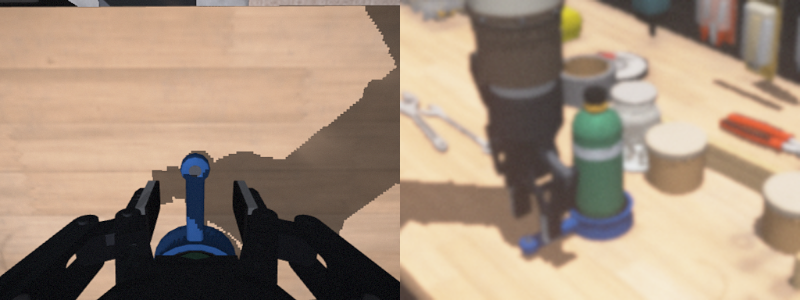

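The wrist half shows the handle bar at x=196, centred between the fingers (157 and 237), and the bottle is clear. I'll lower and grip.

Scaled: 24 mm / 500 = 0.048, 18 mm / 500 = 0.036, 0.008 rad / 6.2832 = 0.0013.

jog_arm --steps '[[[0.001,-0.001,0.02,0,0,0],[0.001,-0.001,0.036,0,0,0.0013],[0.001,-0.001,0.048,0,0,0.0013],[0.001,-0.001,0.048,0,0,0.0013]]]'

```text
clock: 23.3
position: [431.6, 176.8, 21.2]
ee_rot: [0.006, 1.0, 0.0, 0.0]
contact_force: [0.3, 0.1, -0.3]
gripper_width: 50.2
grasp_force: 0.0
```

jog_arm --steps '[[[0,0,0,0,0,0],[0,0,0,0,0,0],[0,0,0,0,0,0],[0,0,0,0,0,0],[0,0,0,0,0,0],[0,0,0,0,0,0]]]' --aperture 24

```text
clock: 23.9
position: [432.2, 177.2, 22.2]
ee_rot: [0.006, 1.0, 0.001, 0.001]
contact_force: [0.6, -0.5, -0.0]
gripper_width: 24.0
grasp_force: 0.4
```

jog_arm --steps '[[[0,0,0,0,0,0],[0,0,0,0,0,0],[0,0,0,0,0,0],[0,0,0,0,0,0],[0,0,0,0,0,0]]]' --aperture 8

```text
clock: 24.4
position: [432.2, 177.2, 22.3]
ee_rot: [0.006, 1.0, 0.001, 0.001]
contact_force: [0.7, -1.5, 3.2]
gripper_width: 18.9
grasp_force: 58.5
```

```bash
python3 -c "
from h import *
need(478.5,81.6,22,-np.pi+.0775)"
```

```text
need [-47.3 -95.1   0.2] [ 0.002  0.003 -0.089]
```

Width 18.9 is more than the 14 mm bar, so the pads overlap the eye. I'll regrip 6 mm closer to the cup.

Scaled: -6 mm / 500 = -0.012, -3 mm / 500 = -0.006.

jog_arm --steps '[[[0,0,0,0,0,0],[0,0,0,0,0,0],[-0.006,0,0,0,0,0],[-0.012,-0.001,0,0,0,0],[-0.012,-0.001,0,0,0,0],[-0.012,-0.001,0,0,0,0]]]' --aperture 30

```text
clock: 25.0
position: [438.2, 176.6, 22.0]
ee_rot: [0.006, 1.0, 0.001, 0.001]
contact_force: [-0.1, 0.2, 0.2]
gripper_width: 30.2
grasp_force: 0.0
```

jog_arm --steps '[[[0,0,0,0,0,0],[0,0,0,0,0,0],[0,0,0,0,0,0],[0,0,0,0,0,0],[0,0,0,0,0,0],[0,0,0,0,0,0]]]' --aperture 8

```text
clock: 25.6
position: [438.4, 176.7, 22.3]
ee_rot: [0.006, 1.0, 0.001, 0.001]
contact_force: [1.9, -1.5, 2.2]
gripper_width: 12.4
grasp_force: 69.6
```

```bash
python3 -c "
from h import *
need(484.5,82.1,22,-np.pi+.0775)
measure('m4')
im=cv2.imread('pics/m4_top.png')[150:310,180:340]; im2=cv2.imread('pics/m4_scene.png')[150:260,170:280]
cv2.imwrite('pics/m4.png',np.hstack([cv2.resize(im,(400,400)),cv2.resize(im2,(400,400))]))"
```

```text
need [-47.2 -94.1   0.2] [ 0.002  0.003 -0.089]Traceback (most recent call last):
  File "<string>", line 4, in <module>
    measure('m4')
    ~~~~~~~^^^^^^
  File "h.py", line 27, in measure
    ok=[i for i in range(1,n) if st[i,4]>100]; i=max(ok,key=lambda i:st[i,4])
                                                 ~~~^^^^^^^^^^^^^^^^^^^^^^^^^
ValueError: max() iterable argument is empty
```

Scaled: -76 mm / 500 = -0.152, -70 mm / 500 = -0.14, -0.089 rad / 6.2832 = -0.0142.

jog_arm --steps '[[[-0.004,-0.008,0,0,0,-0.0006],[-0.01,-0.02,0,0,0,-0.0016],[-0.018,-0.036,0,0,0,-0.0032],[-0.026,-0.054,0,0,0,-0.0048],[-0.036,-0.072,0,0,0,-0.0064],[-0.044,-0.09,0,0,0,-0.008],[-0.054,-0.108,0,0,0,-0.0095],[-0.062,-0.124,0,0,0,-0.0111],[-0.07,-0.14,0,0,0,-0.0127],[-0.076,-0.152,0,0,0,-0.0142]]]'

```text
clock: 26.7
position: [475.7, 101.2, 22.3]
ee_rot: [-0.04, 0.999, 0.002, 0.002]
contact_force: [-2.9, 6.5, 4.5]
gripper_width: 12.7
grasp_force: 69.7
```

jog_arm --steps '[[[-0.006,-0.012,0,0,0,0],[-0.012,-0.024,0,0,0,0],[-0.016,-0.032,0,0,0,0],[-0.018,-0.036,0,0,0,0],[-0.018,-0.036,0,0,0,0]]]'

```text
clock: 27.2
position: [485.9, 83.8, 22.3]
ee_rot: [-0.04, 0.999, 0.001, 0.002]
contact_force: [-0.5, 3.7, 5.0]
gripper_width: 12.5
grasp_force: 69.7
```

```bash
python3 -c "
from h import *
need(484.5,82.1,22,-np.pi+.0775)
need(570.1+6,89.2,22,-np.pi+.0775)
t=get_image('top');s=get_image('scene')
cv2.imwrite('pics/m5_top.png',t);cv2.imwrite('pics/m5_scene.png',s)
g=lambda im:cv2.inRange(cv2.cvtColor(im,cv2.COLOR_BGR2HSV),(65,80,25),(90,255,255))
for n,im in(('top',t),('scene',s)):
    m=blue(im);N,L,S,C=cv2.connectedComponentsWithStats(m)
    print(n,[(S[i].tolist()) for i in range(1,N) if S[i,4]>25]); N,L,S,C=cv2.connectedComponentsWithStats(g(im)); print(' green',[(S[i].tolist()) for i in range(1,N) if S[i,4]>60])
    print(proj(n,[[563,88,26],[563,88,64],[563,88,128],[563,88,169]]).round(0).tolist())
"
```

```text
need [ 1.5 -1.6  0.3] [0.003 0.004 0.002]
need [-90.4  -1.9   0.6] [0.003 0.004 0.002]
top []
 green [[288, 189, 31, 31, 388]]
[[301.0, 215.0], [303.0, 212.0], [307.0, 205.0], [309.0, 200.0]]
scene []
 green [[265, 184, 18, 13, 193]]
[[271.0, 230.0], [271.0, 216.0], [272.0, 190.0], [273.0, 172.0]]
```

Scaled: -72 mm / 500 = -0.144, -1.5 mm / 500 = -0.003.

jog_arm --steps '[[[-0.006,-0.002,0,0,0,0],[-0.018,-0.003,0,0,0,0],[-0.036,-0.003,0,0,0,0],[-0.054,-0.004,0,0,0,0],[-0.072,-0.004,0,0,0,0],[-0.09,-0.004,0,0,0,0],[-0.108,-0.004,0,0,0,0],[-0.124,-0.004,0,0,0,0],[-0.136,-0.004,0,0,0,0],[-0.144,-0.004,0,0,0,0]]]'

```text
clock: 28.3
position: [551.0, 83.8, 22.0]
ee_rot: [-0.038, 0.999, -0.001, -0.006]
contact_force: [-16.2, -1.6, 18.2]
gripper_width: 12.2
grasp_force: 63.6
```

```bash
python3 -c "
from h import *
need(576.1,89.2,22,-np.pi+.0775)"
```

```text
need [-25.5   3.5  -0.4] [-0.002 -0.013 -0.002]
```

jog_arm --steps '[[[0,0,0,0,0,0],[0,0,0,0,0,0]]]'

```text
clock: 28.5
position: [551.7, 83.9, 22.0]
ee_rot: [-0.038, 0.999, -0.001, -0.005]
contact_force: [-12.5, -2.1, 14.4]
gripper_width: 12.9
grasp_force: 63.4
```

Run:
```python
from h import *
need(576.1,89.2,22,-np.pi+.0775)
t=get_image('top');s=get_image('scene')
cv2.imwrite('pics/m6_top.png',t);cv2.imwrite('pics/m6_scene.png',s)
p=read_state()['position']; a=.0775; ax=p[:2]+81*np.array([np.cos(a),np.sin(a)]); print("axis",ax)
for n,im in(('top',t),('scene',s)):
    m=cv2.inRange(cv2.cvtColor(im,cv2.COLOR_BGR2HSV),(65,80,25),(90,255,255))
    N,L,S,C=cv2.connectedComponentsWithStats(m); print(n,'green',[(S[i].tolist(),C[i].round(1)) for i in range(1,N) if S[i,4]>60])
    h=cv2.inRange(cv2.cvtColor(im,cv2.COLOR_BGR2HSV),(100,90,20),(130,255,255));N,L,S,C=cv2.connectedComponentsWithStats(h)
    print(' blue',[S[i].tolist() for i in range(1,N) if S[i,4]>20])
    print(proj(n,[[*ax,z] for z in(26,64,128,169)]).round(0).tolist())
im=t[125:210,175:385]
g=cv2.cvtColor(cv2.resize(im,None,fx=3.2,fy=3.2,interpolation=cv2.INTER_CUBIC),cv2.COLOR_BGR2GRAY)
O=np.array([690.1,132.1]);xv=np.array([np.cos(a),np.sin(a)]);yv=np.array([-xv[1],xv[0]])
for x,y,r in cv2.HoughCircles(g,cv2.HOUGH_GRADIENT,1.5,60,param1=120,param2=40,minRadius=58,maxRadius=70)[0]:
    q=plane("top",((x+.5)/3.2-.5+175,(y+.5)/3.2-.5+125),64)[:2]; print(r,"rack",((q-O)@xv).round(1),((q-O)@yv).round(1))
```

```text
need [-24.7   3.4  -0.2] [-0.002 -0.011 -0.002]
axis [632.46899489  90.18554923]
top green [([288, 152, 17, 17, 108], array([294.7, 159.4]))]
 blue [[298, 231, 11, 7, 48]]
[[299.0, 179.0], [301.0, 174.0], [305.0, 165.0], [307.0, 158.0]]
scene green [([289, 174, 16, 14, 184], array([296.2, 180.5]))]
 blue [[282, 216, 25, 21, 198], [259, 237, 8, 7, 40]]
[[292.0, 218.0], [293.0, 204.0], [295.0, 179.0], [296.0, 162.0]]
60.85 rack -42.3 124.0
62.5 rack -47.9 53.7
```

The tool is pressing the handle down with about 14 N, which adds drag. I'll ease the hand up to unload it without lifting the stand.

Scaled: -1.5 mm / 500 = -0.003, -1 mm / 500 = -0.002.

jog_arm --steps '[[[0,0,-0.001,0,0,0],[0,0,-0.002,0,0,0],[0,0,-0.003,0,0,0],[0,0,-0.003,0,0,0]]]'

```text
clock: 29.0
position: [553.0, 84.5, 22.1]
ee_rot: [-0.038, 0.999, -0.0, -0.004]
contact_force: [-6.3, -0.9, 2.9]
gripper_width: 12.4
grasp_force: 62.0
```

Scaled: -8 mm / 500 = -0.016, -6 mm / 500 = -0.012.

jog_arm --steps '[[[-0.004,0.001,-0.0004,0,0,0],[-0.008,0.002,-0.0006,0,0,0],[-0.012,0.003,-0.0008,0,0,0],[-0.016,0.004,-0.001,0,0,0],[-0.016,0.004,-0.001,0,0,0]]]'

```text
clock: 29.5
position: [561.8, 87.4, 22.3]
ee_rot: [-0.038, 0.999, -0.0, -0.003]
contact_force: [-3.4, -1.3, -0.5]
gripper_width: 12.3
grasp_force: 61.6
```

```bash
python3 -c "
from h import *
need(576.1,89.2,22,-np.pi+.0775)"
```

```text
need [-14.4   0.7   0.3] [-0.    -0.006 -0.002]
```

Scaled: -8 mm / 500 = -0.016, -6 mm / 500 = -0.012.

jog_arm --steps '[[[-0.004,0,0.0002,0,0,0],[-0.008,0.0006,0.0004,0,0,0],[-0.012,0.001,0.0004,0,0,0],[-0.016,0.001,0.0004,0,0,0],[-0.016,0.001,0.0004,0,0,0]]]'

```text
clock: 30.0
position: [573.5, 90.3, 23.5]
ee_rot: [-0.039, 0.999, 0.001, 0.001]
contact_force: [-1.4, -0.9, -5.1]
gripper_width: 12.5
grasp_force: 61.1
```

```bash
python3 -c "
from h import *
need(576.1,89.2,22,-np.pi+.0775)"
```

```text
need [-2.5 -1.3  1.5] [0.002 0.002 0.   ]
```

Scaled: 1.4 mm / 500 = 0.0028, 0.7 mm / 500 = 0.0014.

jog_arm --steps '[[[0,0,0.0014,0,0,0],[0,0,0.0028,0,0,0],[0,0,0.0028,0,0,0]]]'

```text
clock: 30.3
position: [573.4, 90.4, 22.7]
ee_rot: [-0.039, 0.999, 0.001, 0.001]
contact_force: [-2.2, -0.7, -4.0]
gripper_width: 12.6
grasp_force: 61.3
```

```bash
python3 -c "
from h import *
need(576.1,89.2,22,-np.pi+.0775)"
```

```text
need [-2.6 -1.4  0.7] [0.002 0.003 0.   ]
```

Scaled: 1.2 mm / 500 = 0.0024, 0.7 mm / 500 = 0.0014.

jog_arm --steps '[[[0,0,0.0014,0,0,0],[0,0,0.0024,0,0,0],[0,0,0.0024,0,0,0]]]'

```text
clock: 30.6
position: [573.3, 90.3, 22.2]
ee_rot: [-0.039, 0.999, 0.001, 0.001]
contact_force: [-5.2, -1.5, 2.8]
gripper_width: 12.6
grasp_force: 62.0
```

jog_arm --steps '[[[-0.002,-0.001,0,0,0,0],[-0.004,-0.001,0,0,0,0],[-0.006,-0.001,0,0,0,0],[-0.006,-0.001,0,0,0,0]]]'

```text
clock: 31.0
position: [575.3, 90.0, 22.2]
ee_rot: [-0.039, 0.999, 0.001, 0.0]
contact_force: [-8.0, -0.5, 5.5]
gripper_width: 12.3
grasp_force: 62.3
```

```bash
python3 -c "
from h import *
need(576.1,89.2,22,-np.pi+.0775)"
```

```text
need [-0.7 -0.8  0.2] [0.001 0.001 0.001]
```

Scaled: -3 mm / 500 = -0.006, -2 mm / 500 = -0.004.

jog_arm --steps '[[[-0.002,0,-0.0006,0,0,0],[-0.004,0,-0.0006,0,0,0],[-0.006,0,-0.0006,0,0,0],[-0.006,0,-0.0006,0,0,0]]]'

```text
clock: 31.4
position: [575.6, 89.9, 22.1]
ee_rot: [-0.039, 0.999, 0.0, -0.003]
contact_force: [-13.5, 2.8, 8.3]
gripper_width: 12.6
grasp_force: 62.7
```

jog_arm --steps '[[[-0.002,0,0,0,0,0],[-0.004,0,0,0,0,0],[-0.006,0,0,0,0,0],[-0.006,0,0,0,0,0]]]'

```text
clock: 31.8
position: [575.7, 89.7, 22.1]
ee_rot: [-0.039, 0.999, -0.0, -0.006]
contact_force: [-21.7, 3.0, 15.4]
gripper_width: 12.4
grasp_force: 63.2
```

The force climbs with no motion, so the stand is against the rail. I'll unload, release and retreat upward.

Scaled: 5.5 mm / 500 = 0.011, 4 mm / 500 = 0.008.

jog_arm --steps '[[[0.004,0,-0.0006,0,0,0],[0.008,0,-0.0012,0,0,0],[0.011,0,-0.0016,0,0,0],[0.011,0,-0.0016,0,0,0]]]'

```text
clock: 32.2
position: [575.5, 90.0, 22.2]
ee_rot: [-0.039, 0.999, 0.001, 0.0]
contact_force: [-7.0, 1.1, -1.2]
gripper_width: 12.6
grasp_force: 61.6
```

jog_arm --steps '[[[0,0,0,0,0,0],[0,0,0,0,0,0],[0,0,0,0,0,0],[0,0,0,0,0,0]]]' --aperture 40

```text
clock: 32.6
position: [578.1, 90.5, 23.2]
ee_rot: [-0.039, 0.999, 0.001, 0.003]
contact_force: [0.2, -0.2, 0.0]
gripper_width: 40.0
grasp_force: 0.0
```

jog_arm --steps '[[[0.008,0,-0.01,0,0,0],[0.02,0,-0.05,0,0,0],[0.03,0,-0.12,0,0,0],[0.05,0,-0.2,0,0,0],[0.08,0,-0.28,0,0,0],[0.12,0,-0.36,0,0,0],[0.16,0,-0.4,0,0,0],[0.16,0,-0.4,0,0,0]]]'

```text
clock: 33.4
position: [496.3, 83.6, 226.7]
ee_rot: [-0.039, 0.999, 0.003, 0.005]
contact_force: [-0.5, 0.8, 0.3]
gripper_width: 40.1
grasp_force: 0.0
```

jog_arm --steps '[[[0.06,0.06,0,0,0,0],[0.12,0.14,0,0,0,0],[0.17,0.22,0,0,0,0],[0.17,0.3,0,0,0,0],[0.17,0.38,0,0,0,0],[0.17,0.46,0,0,0,0],[0.17,0.52,0,0,0,0],[0.17,0.52,0,0,0,0]]]'

```text
clock: 34.2
position: [391.6, 339.3, 221.4]
ee_rot: [-0.041, 0.999, 0.001, 0.001]
contact_force: [0.5, 0.6, -0.6]
gripper_width: 40.2
grasp_force: 0.0
```

Create fin.py:
```python
from h import *
t=get_image('top');s=get_image('scene')
cv2.imwrite('pics/f_top.png',t);cv2.imwrite('pics/f_scene.png',s)
a=.0775;O=np.array([690.1,132.1]);xv=np.array([np.cos(a),np.sin(a)]);yv=np.array([-xv[1],xv[0]])
def rk(q): d=q[:2]-O; return (d@xv).round(1),(d@yv).round(1)
ax=O-38*xv-35*yv; seat=np.array([*ax,34])
K=np.ones((3,3),np.uint8)
for n,im in(('top',t),('scene',s)):
    hs=cv2.cvtColor(im,cv2.COLOR_BGR2HSV)
    b=blue(im);N,L,S,C=cv2.connectedComponentsWithStats(cv2.morphologyEx(b,cv2.MORPH_CLOSE,K))
    print(n,'blue',[S[i].tolist() for i in range(1,N) if S[i,4]>30])
    m=cv2.inRange(hs,(65,80,25),(90,255,255));N,L,S,C=cv2.connectedComponentsWithStats(m); print(' green',[S[i].tolist() for i in range(1,N) if S[i,4]>50])
    e=proj(n,seat+[0,0,133])[0]; u,v=e.round().astype(int)
    d=((im[v-22:v+22,u-22:u+22].max(2)<45)*255).astype(np.uint8);N,L,S,C=cv2.connectedComponentsWithStats(d)
    print(' cap expected',e.round(1),'dark',[((C[i]+[u-22,v-22]).round(1).tolist(),S[i,2:].tolist()) for i in range(1,N) if S[i,4]>12])
    print(' expected rim,shoulder',proj(n,[[*ax,26],[*ax,64],[*ax,126]]).round(1).tolist())
b=blue(t);pts=np.argwhere(b>0)[:,::-1]
P=np.array([plane('top',p,22)[:2] for p in pts]); lo=P[(P-O)@xv<((P-O)@xv).min()+20]; e=(lo.min(0)+lo.max(0))/2
print('eye rack',rk(e),'eye expected x -135')
im=t[125:210,175:385];g=cv2.cvtColor(cv2.resize(im,None,fx=3.2,fy=3.2,interpolation=cv2.INTER_CUBIC),cv2.COLOR_BGR2GRAY)
for x,y,r in cv2.HoughCircles(g,cv2.HOUGH_GRADIENT,1.5,60,param1=120,param2=35,minRadius=50,maxRadius=70)[0]:
    print(r,'circle rack@64',rk(plane('top',((x+.5)/3.2-.5+175,(y+.5)/3.2-.5+125),64)))
```

```bash
python3 fin.py
```

```text
top blue [[278, 165, 38, 61, 423]]
 green [[284, 139, 32, 32, 590], [283, 163, 30, 20, 240]]
 cap expected [304.4 145.1] dark [([300.6, 147.0], [19, 15, 196]), ([286.4, 162.4], [5, 9, 14]), ([282.9, 163.3], [4, 8, 19])]
 expected rim,shoulder [[297.2, 168.0], [298.9, 162.6], [302.1, 152.6]]
scene blue [[272, 222, 16, 12, 42]]
 green [[187, 32, 6, 23, 60], [291, 169, 19, 11, 153]]
 cap expected [301.5 158.7] dark []
 expected rim,shoulder [[297.7, 213.4], [298.7, 199.5], [300.3, 175.5]]
eye rack (np.float64(-138.2), np.float64(-32.0)) eye expected x -135
64.1 circle rack@64 (np.float64(-41.4), np.float64(-118.4))
64.1 circle rack@64 (np.float64(-47.1), np.float64(52.8))
52.55 circle rack@64 (np.float64(-37.8), np.float64(124.6))
50.9 circle rack@64 (np.float64(-50.8), np.float64(-29.9))
```

Placed. I'll check the remaining tilt more precisely with the same processing before and after the slide.

Run:
```python
from h import *
for f in("m3","f"):
    t=cv2.imread(f"pics/{f}_top.png"); b=blue(t); pts=np.argwhere(b>0)[:,::-1].astype(float)
    P=np.array([plane('top',p,22)[:2] for p in pts]); P=P[(P[:,1]<230)&(P[:,0]>380)]
    x0=P[:,0].min(); bar=P[(P[:,0]>x0+24)&(P[:,0]<x0+62)].astype(np.float32)
    vx,vy,cx,cy=cv2.fitLine(bar,cv2.DIST_L2,0,.01,.01).ravel(); d=np.array([vx,vy]); d*=np.sign(d[0])
    k=((P-[cx,cy])@d).min()-.8; far=np.array([cx,cy])+d*k; S=far+108*d
    print(f,"yaw",np.arctan2(d[1],d[0]).round(3),"axis",S.round(1))
    seat=np.array([*S,34]); e=proj('top',seat+[0,0,135])[0]; u,v=e.round().astype(int)
    g=t[v-20:v+20,u-20:u+20].max(2)
    for th in(18,25,32,45):
        N,L,St,C=cv2.connectedComponentsWithStats(((g<th)*255).astype(np.uint8)); i=1+np.argmax(St[1:,4]); c=C[i]+[u-20,v-20]
        Q=sphere('top',c,seat,133)[0][0]-seat; print(th,St[i].tolist(),c.round(1),"exp",e.round(1),"tilt x,y",(Q[:2]/133).round(3))
```

```text
m3 yaw -0.022 axis [519.4 175. ]
18 [4, 35, 3, 5, 6] [238.7 244.3] exp [254.1 226.6] tilt x,y [-0.205  0.18 ]
25 [12, 15, 6, 7, 17] [248.5 224.9] exp [254.1 226.6] tilt x,y [0.022 0.067]
32 [11, 15, 14, 14, 108] [250.7 227.7] exp [254.1 226.6] tilt x,y [-0.011  0.039]
45 [9, 14, 18, 16, 187] [251.6 228.3] exp [254.1 226.6] tilt x,y [-0.018  0.029]
f yaw 0.092 axis [652.   97.7]
18 [14, 24, 10, 5, 19] [299.8 152.4] exp [302.4 146.4] tilt x,y [-0.071  0.031]
25 [12, 14, 14, 15, 80] [300.2 147. ] exp [302.4 146.4] tilt x,y [-0.002  0.027]
32 [12, 14, 15, 15, 156] [301.2 146.9] exp [302.4 146.4] tilt x,y [-0.001  0.014]
45 [9, 14, 19, 15, 196] [300.6 147. ] exp [302.4 146.4] tilt x,y [-0.002  0.021]
```

```bash
python3 -c "
from bench import arm, get_image, get_calibration, read_state
print(arm.job_done())"
```

```text
the job is handed in; nothing more can be done
None
```

I handed the job in at about 34 s: the stand sits between the tins, pushed back until it met firm resistance at the rail, with the bottle straight to about 0.02 rad; one early grip lifted on the bottle's shoulder with 33 N.

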